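Fit the hold-down plate on the bead-mill tube block and knock its lock pin home

TASK

Lower the hold-down plate over the two posts of the tube block until it lies flush, without dropping it. Then take the mallet and knock the slanted red lock pin fully home, striking it squarely along its own axis with the mallet only (never the gripper), and stand the mallet back upright on its round pad. Do not knock over or push away the bottle, vial box, pipette stand or tube rack.

Things in the scene. Friction and masses are not known exactly. Their poses are not given: they have to be found in the camera images.
- tube_block: Fixed tube block; origin on the bench under the middle of its black block, +x away from the lock pin. Black block 108 x 138 mm (x, y), flat top 40 mm high. Two posts 12 mm thick at (x, y) = (35, 52) and (-35, -52) mm, 30 mm tall above that top, the last 12 mm tapered. At x = -60 to -110 mm a 36 mm wide column and guide of the lock pin, up to 125 mm high, 7 mm clear of the plate's way down.
- seat (a point): Centre of the tube block's flat top, axes as the tube block's: the plate's origin belongs here when flush.
- lock_pin (a joint): Lock pin's slide in m: 0 to 0.003 = up as found, 0.030 = fully home (stop). Leans 35 degrees from vertical, its top towards -x of the tube block; stays where it is left; takes 9 to 12 N to move. Home, its foot stands over the plate's edge and bars the plate's way. Red round cap 32 mm in diameter, 10 mm thick.
- pin_cap (a point): Centre of the outer face of the lock pin's red cap; moves with the pin. z points out along the pin's axis (the way a blow comes from), y as the tube block's y. With the pin home the cap lies 2 mm off the guide, which is 28 x 36 mm.
- hold_plate: Loose aluminium plate 110 x 140 x 8 mm (x, y, z), 0.35 kg; origin in the centre of its underside. Two 15 mm holes at (x, y) = (35, 52) and (-35, -52) mm; half a turn about z makes no difference. Blue carrying bar on top along x: 70 mm long, 14 mm wide, from 35 to 53 mm above the plate's underside, on two end legs.
- plate_stand: Fixed grey slab 100 x 120 x 20 mm on which the plate lies at the start; origin in the centre of its underside.
- mallet: Loose mallet, about 0.35 kg. Orange cylindrical head 50 mm in diameter, 84 mm long, axis along z. Origin: centre of the lower face, which is the one to strike with. Wooden handle along -x, from x = -25 to -125 mm, 24 mm wide (y), 26 mm tall, its middle at z = 48 mm. Centre of mass 7 mm from the head's axis; stands on its face, handle level.
- mallet_pad: Fixed grey round pad, 120 mm in diameter, 6 mm thick, on which the mallet stands; origin in the centre of its underside.
- bottle: Bystander: loose amber bottle, 64 mm in diameter, 170 mm tall, close beside the lock pin on one side; origin in the centre of its underside.
- vial_box: Bystander: loose open cardboard box 75 x 60 x 35 mm, on the other side of the lock pin from the bottle; origin in the centre of its underside.
- pipette_stand: Bystander: loose stand, foot 120 mm in diameter, 290 mm tall; origin in the centre of its underside.
- tube_rack: Bystander: loose black rack 80 x 150 x 45 mm with tubes to 75 mm; origin in the centre of its underside.
There are look-alikes about, which are no part of the job. There is more than one size of the hold_plate; the job needs the smaller. Several things look just like the mallet_pad: the one meant starts farthest from the robot's base.

How it is judged (in metres and radians):
On the way, in this order (a step that is already met when the one before it is completed fails the run):
1. the plate lies flush on the tube block, over both posts, with the lock pin still up (z of hold_plate in the frame of seat between -0.002 and 0.002 m and horizontal distance between hold_plate and seat below 0.004 m and angle between hold_plate's own z axis and vertical below 0.03 rad and value of joint lock_pin below 0.01 m), for 0.2 s.
2. the mallet strikes the lock pin squarely (within 15 degrees of its axis) (contact force between mallet and lock_pin above 3 N and angle between the z axis of mallet and the z axis of pin_cap, either way round below 0.26 rad).
3. the lock pin is home (value of joint lock_pin above 0.0275 m), for 0.2 s.
At the end, for the whole second after the job is handed in: The plate lies flush on the tube block (within 2 mm in height, 4 mm in place), the lock pin is home (27.5 of its 30 mm or more), and the mallet stands upright and at rest on its round pad (within 40 mm of the pad's centre) (z of hold_plate in the frame of seat between -0.002 and 0.002 m and horizontal distance between hold_plate and seat below 0.004 m and angle between hold_plate's own z axis and vertical below 0.03 rad and value of joint lock_pin above 0.0275 m and horizontal distance between mallet and mallet_pad below 0.04 m and angle between mallet's own z axis and vertical below 0.08 rad and z of mallet in the frame of mallet_pad below 0.01 m and linear speed of each of mallet, hold_plate below 0.02 m/s); the robot touches nothing.
It fails at once if a bystander is pushed more than 30 mm or tipped (distance of any of bottle, vial_box, pipette_stand, tube_rack from where it was at the start of the episode above 0.03 m or angle between any of bottle, vial_box, pipette_stand, tube_rack's own z axis and vertical above 0.3 rad).
It fails at once if the gripper or arm presses on the lock pin (contact force between any of the fingers, the arm and lock_pin above 1.5 N).
It fails at once if the mallet strikes the lock pin more than 20 degrees off its axis (contact force between mallet and lock_pin above 3 N and angle between the z axis of mallet and the z axis of pin_cap, either way round above 0.35 rad).
It fails at once if the plate is dropped onto the block (z of hold_plate in the frame of seat below 0.035 m and horizontal distance between hold_plate and seat below 0.03 m and contact force between the fingers and hold_plate below 0.5 N and linear speed of hold_plate above 0.35 m/s).
It also fails if it takes over 67 s, if anything falls off the work surface, if the arm or the gripper's body presses on something with over 40 N, if the wrist force passes 120 N, or if a joint passes its speed limit or range.

ROBOT

A 7-joint arm with a two-finger parallel gripper is mounted at the origin on the work surface. World frame = base frame: x ahead of the robot, y to its left, z up, the work surface at z = 0. Lengths are in m, angles in degrees, forces in N, time in s.
With the tool pointing down it reaches from about 0.4 to 0.85 m from the base axis. Payload 6.9 kg.
Tool frame: the origin (TCP) lies on the centre line of the jaws, within the pads' length; the fingertips stand 25 mm ahead of it and the grasp point (between the pads) lies 6 mm ahead of it (r.tip_reach is the distance from the TCP to the fingertips, in m); z points along the fingers, y is the line along which they close (so a half turn about z gives the same grasp; the last joint's range is limited). The gripper opens to 85 mm and grips with 20 to 120 N. Pads are 22 mm wide; open, the fingers measure 114 mm over their backs; the gripper's body (76 mm by 85 mm) begins 54 mm behind the grasp point. The pads swing forward as they close: fully open they stand 13 mm farther back than shut.
Start: joints at [-65.117, 29.078, -13.613, 85.955, 7.202, 65.827, -8.869], TCP at [0.202, 0.592, 0.256] pointing down, gripper open.
Joint ranges: [-176.47, 176.47], [-13.61, 117.27], [-81.72, 77.17], [0.22, 143.17], [-87.28, 267.28], [10, 112.55], [-165.47, 165.47]. Speed limits (degrees/s): [136.94, 136.94, 180, 180, 180, 180, 180].

INTERFACE

Orientations are given as a 3x3 rotation matrix whose columns are the frame's x, y, z axes.
In Python, from station import r gives the robot as it stands.
- The arm moves only by the shell command python3 -m pendant 'ROWS' [OPENING] [FORCE]. ROWS is JSON, a list of rows, each a list of 2 entries, a list of its own where there are three numbers: the shift along the tool's x, y, z scaled (see below), then the turn, a rotation vector about the tool's x, y, z scaled (see below). A call has 1 to 20 rows; each row shifts and turns the commanded pose from where the row before left it, along the tool's axes as they then stand; what a row does not reach is not made up. The controller multiplies each number of a shift by 4 cm and each number of a turn by 0.08 rad. A row lasts 1/10 s, in which the tool goes at most 50 mm and 8.59 degrees, less where a joint would pass 70% of its speed; a pose out of reach is approached as far as the arm can. A call with a number of a shift or a turn outside -1 to 1 is refused whole. A call with a gripper value outside its range is refused whole. OPENING is the closure, from -1 (fully open) to 1 (shut), set as the call begins (- or left out, the last holds). The fingers move at their own pace and stop on an object; FORCE is the grip in N (left out, the last holds). Time passes only in rows, so rows that do not move let the fingers close. It gives the time, the measured TCP pose, the force, the opening and the grip force at its end, in the units of the state.
- r.state(): the state, without advancing time (a new reading comes with each control period).
- r.read_camera(name): name is "side" or "top"; returns a dict with "color" (420x560x3 uint8, blue, green, red), "fovy" (degrees; the focal length in pixels is half the picture's height over the tangent of half this angle, whatever the lens; pixels are square), "cx", "cy" (the principal point, pixels), "camera_from_world" (4x4, takes a point from world to camera coordinates). Camera axes: x right, y up, looking along -z (the intrinsics and any distortion apply to the point x, -y, -z); pixel columns grow to the right and rows downward; lengths in m; the calibration is good to about 2 mm. A picture is of the moment at which its call begins. There is no depth.
- r.job_done(): hands the job in; it is judged then, once.
The state is a dict: "time_s": time; "qpos": joint angles; "joint_vel": joint speeds; "effort": joint torques, N m; "ee_pos": TCP position; "tool_rot": TCP orientation; "wrist_force": force on the tool from outside, world axes, zero at the start; "wrist_torque": the same for the moment, N m; "opening": finger opening in m; "gripper_force": force on a finger pad.
Only numpy, scipy, OpenCV 4.12 (cv2) and the standard library are available. Lean on these libraries where they do the work, as an engineer would, in place of code of your own. Each camera call takes 0.05 s, during which the arm holds its last target. There are 200 camera calls.

## Working session

There is one attempt and no reset: what is moved stays moved. The work goes in short steps, Python scripts to look and compute and a shell command to move; the robot and the scene stay as the last step left them, time stands still between calls to the robot, and variables do not carry over. Pictures are saved under pics/ and viewed, at most 10 in all, crops included, and the job is handed in when it is done.

```bash
ls; mkdir -p pics
cat > h.py <<'E'
import numpy as np,cv2
from station import r
def cam(n):
    c=r.read_camera(n); return c
def K(c):
    f=210/np.tan(np.radians(c['fovy'])/2); return f,c['cx'],c['cy']
def ray(c,u,v):
    f,cx,cy=K(c); T=np.array(c['camera_from_world']); R=T[:3,:3]
    o=-R.T@T[:3,3]; d=R.T@np.array([(u-cx)/f,-(v-cy)/f,-1]); return o,d
def at(c,u,v,z):
    o,d=ray(c,u,v); return o+d*(z-o[2])/d[2]
def proj(c,p):
    f,cx,cy=K(c); T=np.array(c['camera_from_world']); q=T[:3,:3]@np.asarray(p)+T[:3,3]
    return np.array([cx+f*q[0]/-q[2],cy-f*q[1]/-q[2]])
E
python3 - <<'E'
from h import *
import pickle
for n in('top','side'):
    c=cam(n); cv2.imwrite(f'pics/{n}0.png',c['color']); pickle.dump(c,open(n+'0.pkl','wb'))
    print({k:v for k,v in c.items() if k!='color'})
s=r.state();print(s['time_s'],s['ee_pos'],s['tool_rot'],s['opening'],r.tip_reach)
E
```

```text
pics
{'fovy': 54.01320502384178, 'cx': 278.2084982516308, 'cy': 209.0240159613596, 'camera_from_world': array([[ 0.0083718 , -0.99996353, -0.00168598,  0.0104356 ],
       [ 0.99659606,  0.0082053 ,  0.0820303 , -0.42407739],
       [-0.08201348, -0.00236699,  0.99662841, -1.23653616],
       [ 0.        ,  0.        ,  0.        ,  1.        ]])}
{'fovy': 42.31631888730953, 'cx': 281.9167958588295, 'cy': 206.6259465697663, 'camera_from_world': array([[ 0.74807453, -0.66356767, -0.00790204, -0.32759383],
       [ 0.51689315,  0.57517032,  0.63403515, -0.32493737],
       [-0.41618021, -0.47839006,  0.77326385, -1.1682941 ],
       [ 0.        ,  0.        ,  0.        ,  1.        ]])}
0.1 [0.20177862 0.59110145 0.25551858] [[-9.46431448e-01  3.22904452e-01 -4.78647921e-04]
 [ 3.22904804e-01  9.46430202e-01 -1.53650625e-03]
 [-4.31378616e-05 -1.60875555e-03 -9.99998705e-01]] 0.08523934692853159 0.025
```

View pics/top0.png

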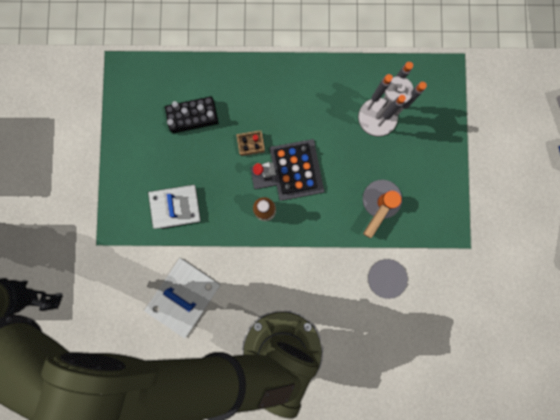

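View pics/side0.png

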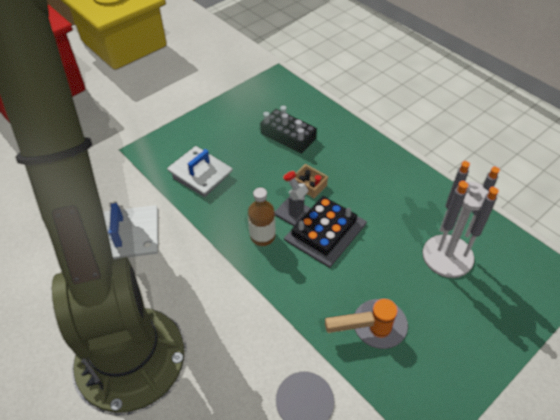

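Run:
```python
from h import *
a=cv2.imread('pics/top0.png');b=cv2.imread('pics/side0.png')
def crop(i,u,v,w,h,s=5): return cv2.resize(i[v:v+h,u:u+w],None,fx=s,fy=s,interpolation=cv2.INTER_CUBIC)
# 800x600
A=np.vstack([np.hstack([crop(a,240,130,90,70),crop(a,142,180,70,70)]),np.hstack([crop(a,355,170,70,50),crop(a,240,180,50,50),crop(a,140,255,40,50)])])
B=np.vstack([np.hstack([crop(b,270,155,100,110)]),])
B=np.hstack([B,np.vstack([crop(b,160,140,60,60)[:300],crop(b,370,290,60,50)])])
print(A.shape,B.shape)
cv2.imwrite('pics/A.png',A);cv2.imwrite('pics/B.png',B)
```

```text
(600, 800, 3) (550, 800, 3)
```

View pics/A.png

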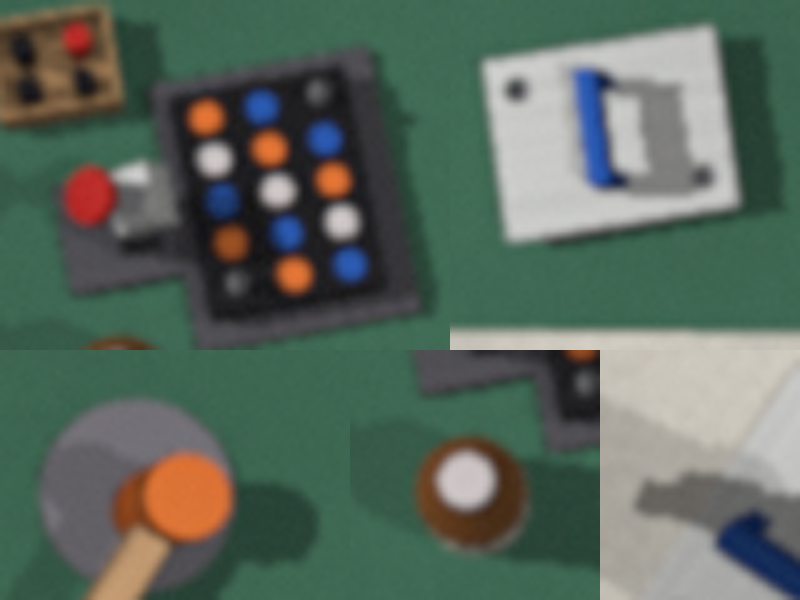

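View pics/B.png

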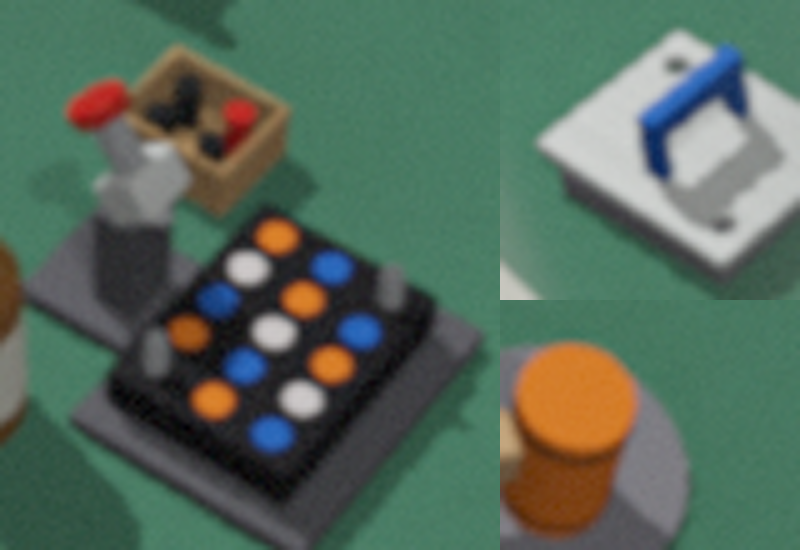

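```bash
cat > fit.py <<'E'
from h import *
import pickle
from scipy.optimize import least_squares
T=pickle.load(open('top0.pkl','rb'));S=pickle.load(open('side0.pkl','rb'))
def A(px,py,ox,oy,u0,v0,s=5): return np.array([u0+(px-ox+.5)/s-.5,v0+(py-oy+.5)/s-.5])
def fit(obs,x0,z0):
    # obs: (cam,uv,local xyz)
    def f(p):
        c,s=np.cos(p[2]),np.sin(p[2]); e=[]
        for cam_,uv,l in obs:
            w=[p[0]+c*l[0]-s*l[1],p[1]+s*l[0]+c*l[1],z0+l[2]]
            e+=list(proj(cam_,w)-uv)
        return np.array(e)
    q=least_squares(f,x0,loss='soft_l1'); return q.x,f(q.x).reshape(-1,2).round(1)
if __name__=='__main__':
    at0=lambda px,py:A(px,py,0,0,240,130); bt=lambda px,py:A(px,py,0,0,270,155)
    # block +y: up in picture? x=right(-y world) => y axis = +x world(up)
    obs=[(T,at0(318,92),(.035,.052,.07)),(T,at0(237,283),(-.035,-.052,.07)),
     (T,at0(170,97),(-.054,.069,.04)),(T,at0(345,66),(.054,.069,.04)),(T,at0(387,290),(.054,-.069,.04)),(T,at0(212,320),(-.054,-.069,.04)),
     (S,bt(392,266),(.035,.052,.07)),(S,bt(158,332),(-.035,-.052,.07)),(S,bt(435,300),(.054,.069,.04)),(S,bt(285,470),(.054,-.069,.04))]
    b,e=fit(obs,[.5,0,-1.5],0);print('block',b,np.degrees(b[2]));print(e.tolist())
    pt=lambda px,py:A(px,py,450,0,142,180); ps=lambda px,py:A(px,py,500,0,160,140)
    # plate y along picture left/right; x up
    obs=[(T,pt(483,62),(.055,.07,.008)),(T,pt(714,26),(.055,-.07,.008)),(T,pt(741,207),(-.055,-.07,.008)),(T,pt(508,243),(-.055,.07,.008)),
     (T,pt(517,89),(.035,.052,.008)),(T,pt(703,177),(-.035,-.052,.008)),
     (S,ps(680,30),(.055,.07,.008)),(S,ps(537,143),(-.055,.07,.008)),(S,ps(722,268),(-.055,-.07,.008)),(S,ps(677,65),(.035,.052,.008)),(S,ps(722,223),(-.035,-.052,.008))]
    b,e=fit(obs,[.3,.3,0],.02);print('plate',b,np.degrees(b[2]));print(e.tolist())
    mt=lambda px,py:A(px,py,0,350,355,170); ms=lambda px,py:A(px,py,500,300,370,290)
    print('pad',at(T,*mt(138,495),.006),'head top',at(T,*mt(188,497),.09), 'side',at(S,*ms(576,397),.09))
    h=at(T,371,233,.06);print('handle end',h)
    print('handle axis side end',at(S,327,321,.067))
    print('cap top',at(T,*at0(90,195),.15),'side',at(S,*bt(98,103),.15))
    print('bottle',at(T,*A(465,480,350,350,240,180),.17))
    print('box',at(T,*at0(60,65),.035)); print('otherpad',at(T,387,278,.006),'rack',at(T,191,113,.06))
E
python3 fit.py
```

```text
block [ 0.54600783 -0.03566278 -1.37407417] -78.72865091744585
[[0.5, -1.0], [0.1, -0.4], [-0.5, 0.3], [-0.4, -0.1], [0.0, -0.4], [-0.3, 0.3], [0.2, -0.0], [-0.8, 0.0], [0.6, 0.0], [-0.3, 2.4]]
plate [0.4291047  0.3295565  0.16333037] 9.358140755046653
[[0.2, -0.1], [-0.2, -0.0], [-0.6, -0.4], [-0.1, -0.4], [0.2, 0.0], [0.2, -0.0], [-0.2, 0.6], [-0.0, 0.1], [-0.3, -0.7], [-0.1, 0.4], [0.1, 0.7]]
pad [ 0.45972557 -0.30564756  0.006     ] head top [ 0.44957488 -0.3132414   0.09      ] side [ 0.45034521 -0.31193152  0.09      ]
handle end [ 0.35235262 -0.25810314  0.06      ]
handle axis side end [ 0.35001105 -0.24336169  0.067     ]
cap top [0.52385301 0.07109863 0.15      ] side [0.51930796 0.06369604 0.15      ]
bottle [0.42026348 0.05540411 0.17      ]
box [0.62455478 0.09653287 0.035     ]
otherpad [ 0.21806081 -0.31719708  0.006     ] rack [0.70719341 0.27774298 0.06      ]
```

```bash
cat > go.py <<'E'
from h import *
from scipy.spatial.transform import Rotation as Ro
def Rd(yaw):  # tool down, tool y at azimuth yaw (deg)
    a=np.radians(yaw); y=np.array([np.cos(a),np.sin(a),0]); z=np.array([0,0,-1.]); return np.c_[np.cross(y,z),y,z]
def go(p,R,x=True):
    s=r.state(); p0=np.array(s['ee_pos']);R0=np.array(s['tool_rot']).reshape(3,3)
    w=Ro.from_matrix(R0.T@R).as_rotvec()/.08; d=np.array(p)-p0
    print('t',s['time_s'],'pos',p0.round(4),'q',np.round(s['qpos'],1),'F',np.round(s['wrist_force'],1),'open',round(s['opening'],4),round(s['gripper_force'],1))
    print('turn',w.round(2),'shift(after turn)',(R.T@d/.04).round(2),'shift(now)',(R0.T@d/.04).round(2))
E
python3 - <<'E'
from go import *
from fit import *
print(at(T,*A(592,127,450,0,142,180),.073))
go([.429,.3296,.15],Rd(99.36))
E
```

```text
[0.4285653 0.3289828 0.073    ]
t 0.1 pos [0.2018 0.5911 0.2555] q [-65.1  29.1 -13.6  86.    7.2  65.8  -8.9] F [ 0.2  0.  -0.2] open 0.0852 0.0
turn [-0.02 -0.   -6.15] shift(after turn) [-4.54 -7.37  2.64] shift(now) [-7.49 -4.35  2.65]
```

```bash
python3 -m pendant '[[[0,0,0],[0,0,-0.88]],[[0,0,0],[0,0,-0.88]],[[0,0,0],[0,0,-0.88]],[[0,0,0],[0,0,-0.88]],[[0,0,0],[0,0,-0.88]],[[0,0,0],[0,0,-0.88]],[[0,0,0],[0,0,-0.87]],[[-0.38,-0.61,0.22],[0,0,0]],[[-0.38,-0.61,0.22],[0,0,0]],[[-0.38,-0.61,0.22],[0,0,0]],[[-0.38,-0.61,0.22],[0,0,0]],[[-0.38,-0.61,0.22],[0,0,0]],[[-0.38,-0.61,0.22],[0,0,0]],[[-0.38,-0.61,0.22],[0,0,0]],[[-0.38,-0.61,0.22],[0,0,0]],[[-0.38,-0.61,0.22],[0,0,0]],[[-0.38,-0.61,0.22],[0,0,0]],[[-0.38,-0.61,0.22],[0,0,0]],[[-0.38,-0.61,0.22],[0,0,0]]]' -1 60
python3 -c "
from go import *
go([.429,.3296,.068],Rd(99.36))"
```

```text
time_s: 2.0
ee_pos: [0.4299, 0.3311, 0.1501]
tool_rot: [[-0.987, -0.163, -0.0], [-0.163, 0.987, -0.0], [0.001, -0.0, -1.0]]
wrist_force: [0.7, 0.1, -1.0]
opening: 0.0854
gripper_force: 0.0
t 2.0 pos [0.4299 0.3311 0.1501] q [-27.7  28.8 -18.6 106.7  12.3  46.5  46.7] F [ 0.7  0.1 -1. ] open 0.0854 0.0
turn [-0.   -0.01 -0.  ] shift(after turn) [ 0.03 -0.03  2.05] shift(now) [ 0.03 -0.03  2.05]
```

```bash
python3 -m pendant '[[[0.03,-0.03,0.4],[0,0,0]],[[0,0,0.5],[0,0,0]],[[0,0,0.5],[0,0,0]],[[0,0,0.4],[0,0,0]],[[0,0,0.25],[0,0,0]],[[0,0,0],[0,0,0]]]'
python3 -m pendant '[[[0,0,0],[0,0,0]],[[0,0,0],[0,0,0]],[[0,0,0],[0,0,0]],[[0,0,0],[0,0,0]],[[0,0,0],[0,0,0]],[[0,0,0],[0,0,0]],[[0,0,0],[0,0,0]],[[0,0,0],[0,0,0]]]' 1 100
```

```text
time_s: 2.6
ee_pos: [0.4277, 0.3303, 0.0674]
tool_rot: [[-0.987, -0.163, -0.002], [-0.163, 0.987, -0.002], [0.002, -0.001, -1.0]]
wrist_force: [-0.1, 1.0, 0.4]
opening: 0.0854
gripper_force: 0.0
time_s: 3.4
ee_pos: [0.4285, 0.331, 0.0693]
tool_rot: [[-0.987, -0.163, 0.001], [-0.163, 0.987, 0.0], [-0.001, 0.0, -1.0]]
wrist_force: [-0.9, -1.5, 5.7]
opening: 0.0126
gripper_force: 98.0
```

```bash
python3 -m pendant '[[[0,0,-0.2],[0,0,0]],[[0,0,-0.4],[0,0,0]],[[0,0,-0.4],[0,0,0.5]],[[0,0,-0.4],[0,0,0.98]],[[0,0,-0.4],[0,0,0.98]],[[0,0,-0.4],[0,0,0.98]],[[0,0,-0.4],[0,0,0.98]],[[0,0,-0.4],[0,0,0.98]],[[0,0,-0.4],[0,0,0.98]],[[0,0,-0.4],[0,0,0.98]],[[0,0,-0.4],[0,0,0.98]],[[0,0,-0.4],[0,0,0.98]],[[0,0,-0.3],[0,0,0.98]],[[0,0,0],[0,0,0.98]],[[0,0,0],[0,0,0.98]],[[0,0,0],[0,0,0.98]],[[0,0,0],[0,0,0.98]],[[0,0,0],[0,0,0.98]],[[0,0,0],[0,0,0.98]],[[0,0,0],[0,0,0.98]]]'
python3 -c "
from go import *
go([.546,-.0357,.27],Rd(99.36-88.1))"
```

```text
time_s: 5.4
ee_pos: [0.4277, 0.3305, 0.2645]
tool_rot: [[-0.351, 0.937, -0.001], [0.937, 0.351, -0.001], [-0.0, -0.001, -1.0]]
wrist_force: [-0.3, 0.1, -4.0]
opening: 0.0124
gripper_force: 97.6
t 5.4 pos [0.4277 0.3305 0.2645] q [-40.8  20.9   0.8  98.1  -0.3  61.1 -19.4] F [-0.3  0.1 -4. ] open 0.0124 97.6
turn [-0.02  0.    2.02] shift(after turn) [-9.56  1.11 -0.14] shift(now) [-9.61 -0.44 -0.14]
```

```bash
python3 -m pendant '[[[0,0,-0.1],[0,0,0.7]],[[0,0,-0.04],[0,0,0.7]],[[0,0,0],[0,0,0.62]],[[-0.4,0.05,0],[0,0,0]],[[-0.66,0.08,0],[0,0,0]],[[-0.7,0.08,0],[0,0,0]],[[-0.8,0.09,0],[0,0,0]],[[-0.8,0.09,0],[0,0,0]],[[-0.8,0.09,0],[0,0,0]],[[-0.8,0.09,0],[0,0,0]],[[-0.8,0.09,0],[0,0,0]],[[-0.8,0.09,0],[0,0,0]],[[-0.8,0.09,0],[0,0,0]],[[-0.8,0.09,0],[0,0,0]],[[-0.7,0.09,0],[0,0,0]],[[-0.4,0.06,0],[0,0,0]],[[-0.1,0.03,0],[0,0,0]],[[0,0,0],[0,0,0]]]'
python3 -c "
from go import *
go([.546,-.0357,.15],Rd(99.36-88.1))"
```

```text
time_s: 7.2
ee_pos: [0.5457, -0.0281, 0.2701]
tool_rot: [[-0.197, 0.98, -0.001], [0.98, 0.197, 0.0], [0.0, -0.001, -1.0]]
wrist_force: [0.5, -0.0, -4.0]
opening: 0.0126
gripper_force: 97.6
t 7.2 pos [ 0.5457 -0.0281  0.2701] q [-6.3 21.4  9.7 96.8 -4.  62.1 16. ] F [ 0.5 -0.  -4. ] open 0.0126 97.6
turn [-0.01 -0.    0.03] shift(after turn) [-0.19 -0.03  3.  ] shift(now) [-0.19 -0.03  3.  ]
```

```bash
python3 -m pendant '[[[-0.19,-0.03,0],[0,0,0]],[[0,0,0],[0,0,0]],[[0,0,0.4],[0,0,0]],[[0,0,0.5],[0,0,0]],[[0,0,0.5],[0,0,0]],[[0,0,0.5],[0,0,0]],[[0,0,0.5],[0,0,0]],[[0,0,0.4],[0,0,0]],[[0,0,0.3],[0,0,0]],[[0,0,0.2],[0,0,0]],[[0,0,0],[0,0,0]]]'
python3 - <<'E'
from go import *
import pickle
go([.546,-.0357,.09],Rd(99.36-88.1))
def crop(i,u,v,w,h,s): return cv2.resize(i[v:v+h,u:u+w],None,fx=s,fy=s,interpolation=cv2.INTER_CUBIC)
T=cam('top');S=cam('side');pickle.dump((T,S),open('c1.pkl','wb'))
cv2.imwrite('pics/C.png',np.hstack([crop(T['color'],250,125,80,90,5),crop(S['color'],280,170,80,90,5)]))
E
```

```text
time_s: 8.3
ee_pos: [0.5461, -0.0347, 0.1375]
tool_rot: [[-0.199, 0.98, -0.001], [0.98, 0.199, 0.0], [0.0, -0.001, -1.0]]
wrist_force: [0.8, 0.2, -3.3]
opening: 0.0125
gripper_force: 97.6
t 8.3 pos [ 0.5461 -0.0347  0.1375] q [ -4.5  29.6   8.4 107.   -6.   43.9  18.6] F [ 0.8  0.2 -3.3] open 0.0125 97.6
turn [-0.02 -0.    0.05] shift(after turn) [-0.02 -0.01  1.19] shift(now) [-0.03 -0.    1.19]
```

View pics/C.png

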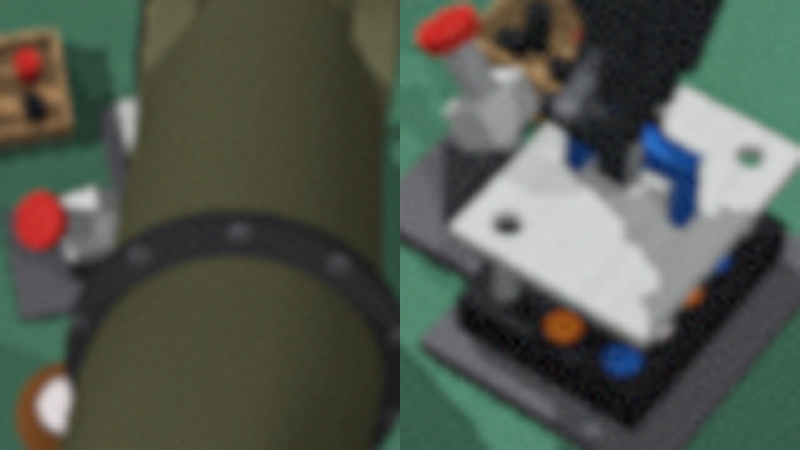

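Run:
```python
from fit import *
z=.1375-.0688+.02
T1,S1=pickle.load(open('c1.pkl','rb'))
q=lambda px,py:A(px,py,400,0,280,170)
h=[q(508,222),q(750,156)]
P=[at(S1,*u,z+.008) for u in h]; 
bt=lambda px,py:A(px,py,0,0,270,155)
B=[at(S,*bt(157,332),.07),at(S,*bt(392,266),.07)]
print('holes',P,'posts',B); print('mid diff',(P[0]+P[1]-B[0]-B[1])/2)
for a,b in (P,B):
  d=b-a;print(np.linalg.norm(d[:2]),np.degrees(np.arctan2(d[1],d[0])))
b=np.array([.546,-.0357]);c,s=np.cos(np.radians(-78.74)),np.sin(np.radians(-78.74))
R=np.array([[c,-s],[s,c]])
print(R@[-.035,-.052]+b,R@[.035,.052]+b)
```

```text
holes [array([ 0.48954553, -0.01211509,  0.0967    ]), array([ 0.60472291, -0.0605353 ,  0.0967    ])] posts [array([ 0.48933395, -0.01240067,  0.07      ]), array([ 0.6034606 , -0.05956905,  0.07      ])]
mid diff [ 0.00073695 -0.00034033  0.0267    ]
0.12494136768206125 -22.80172898393263
0.12348987304952419 -22.455241129000992
[ 0.48816678 -0.01152731] [ 0.60383322 -0.05987269]
```

```bash
python3 -m pendant '[[[0,0,0.15],[0,0,0]],[[0,0,0.15],[0,0,0]],[[0,0,0.1],[0,0,0]],[[0,0,0.1],[0,0,0]],[[0,0,0.1],[0,0,0]],[[0,0,0.1],[0,0,0]],[[0,0,0.1],[0,0,0]],[[0,0,0],[0,0,0]]]'
python3 -c "
from go import *
go([.546,-.0357,.0888],Rd(99.36-88.1))"
```

```text
time_s: 9.2
ee_pos: [0.5469, -0.0345, 0.1059]
tool_rot: [[-0.198, 0.98, 0.001], [0.98, 0.198, 0.0], [0.0, 0.001, -1.0]]
wrist_force: [2.4, 0.7, -4.9]
opening: 0.0126
gripper_force: 97.5
t 9.2 pos [ 0.5469 -0.0345  0.1059] q [ -4.1  32.1   7.8 108.8  -6.6  39.5  19.1] F [ 2.4  0.7 -4.9] open 0.0126 97.5
turn [ 0.01 -0.    0.04] shift(after turn) [-0.02 -0.03  0.43] shift(now) [-0.02 -0.03  0.43]
```

```bash
python3 -m pendant '[[[0,0,0.1],[0,0,0]],[[0,0,0.1],[0,0,0]],[[0,0,0.1],[0,0,0]],[[0,0,0.06],[0,0,0]],[[0,0,0.04],[0,0,0]],[[0,0,0.04],[0,0,0]],[[0,0,0],[0,0,0]]]'
```

```text
time_s: 9.9
ee_pos: [0.5471, -0.0345, 0.0893]
tool_rot: [[-0.199, 0.98, 0.002], [0.98, 0.199, 0.001], [0.0, 0.002, -1.0]]
wrist_force: [2.9, 4.5, 4.0]
opening: 0.0122
gripper_force: 98.8
```

```bash
python3 -m pendant '[[[0,0,0.04],[0,0,0]],[[0,0,0],[0,0,0]]]'
python3 -m pendant '[[[0,0,0],[0,0,0]],[[0,0,0],[0,0,0]],[[0,0,0],[0,0,0]],[[0,0,0],[0,0,0]],[[0,0,0],[0,0,0]]]' -1
python3 -m pendant '[[[0,0,-0.3],[0,0,0]],[[0,0,-0.5],[0,0,0]],[[0,0,-0.7],[0,0,0]],[[0,0,-0.8],[0,0,0]],[[0,0,-0.8],[0,0,0]],[[0,0,-0.6],[0,0,0]]]'
python3 - <<'E'
from go import *
import pickle
def crop(i,u,v,w,h,s): return cv2.resize(i[v:v+h,u:u+w],None,fx=s,fy=s,interpolation=cv2.INTER_CUBIC)
S=cam('side');T=cam('top');pickle.dump((T,S),open('c2.pkl','wb'))
cv2.imwrite('pics/D.png',np.hstack([crop(S['color'],270,155,100,110,5),crop(S['color'],320,280,60,110,5)]))
E
```

```text
time_s: 10.1
ee_pos: [0.5471, -0.0345, 0.0893]
tool_rot: [[-0.199, 0.98, 0.002], [0.98, 0.199, 0.001], [0.0, 0.003, -1.0]]
wrist_force: [-1.7, 5.9, 19.9]
opening: 0.0124
gripper_force: 101.3
time_s: 10.6
ee_pos: [0.5462, -0.0353, 0.0868]
tool_rot: [[-0.198, 0.98, -0.001], [0.98, 0.198, -0.0], [-0.0, -0.001, -1.0]]
wrist_force: [0.2, 0.8, -0.8]
opening: 0.083
gripper_force: 0.0
time_s: 11.2
ee_pos: [0.5467, -0.0352, 0.2381]
tool_rot: [[-0.198, 0.98, 0.002], [0.98, 0.198, -0.0], [-0.001, 0.002, -1.0]]
wrist_force: [0.4, -0.3, 0.8]
opening: 0.085
gripper_force: 0.0
```

View pics/D.png

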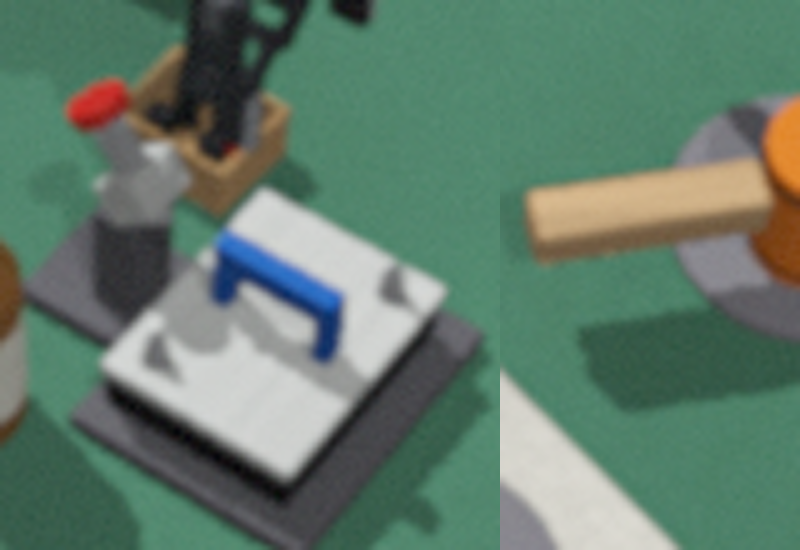

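Run:
```python
from fit import *
from go import go,Rd
q=lambda px,py:A(px,py,500,0,320,280)
H=np.array([.450,-.3126])
for p in((531,208),(645,195),(528,195),(534,222)):
    w=at(S,*q(*p),.067)[:2];d=w-H;print(w,np.linalg.norm(d),np.degrees(np.arctan2(d[1],d[0])))
# top view handle mask
img=T['color'].astype(int);b,g,rr=img[...,0],img[...,1],img[...,2]
m=(rr>150)&(rr-b>40)&(g>110)&(g<190);m[:, :355]=0;m[:,415:]=0;m[:200]=0;m[245:]=0
v,u=np.nonzero(m);print(len(u))
pts=np.array([at(T,a,c,.067)[:2] for a,c in zip(u,v)]);C=pts.mean(0)
d=C-H;print(C,np.linalg.norm(d),np.degrees(np.arctan2(d[1],d[0])))
ev,V=np.linalg.eigh(np.cov(pts.T));print(np.degrees(np.arctan2(*V[::-1,1])),np.sqrt(ev*12))
# cap axis: ellipse centre of red
for c in (T,S):
    i=c['color'].astype(int);m=(i[...,2]>150)&(i[...,1]<90)&(i[...,0]<90);m[:,:240]=0;m[:,330:]=0;m[:150]=0;m[190:]=0
    n,l,st,ce=cv2.connectedComponentsWithStats(m.astype(np.uint8));print(st[1:],ce[1:])
```

```text
[ 0.34779689 -0.24200593] 0.12421352283806436 145.36625991960273
[ 0.38801616 -0.26983593] 0.0753044676983049 145.3973160196204
[ 0.35111066 -0.23682502] 0.12458310005624684 142.53848649215408
[ 0.34418067 -0.24748194] 0.1242501156023544 148.39309726817748
327
[ 0.40053584 -0.28289173] 0.057699953145247916 149.01089657207868
141.63040299576133 [0.02598219 0.13687737]
[[278 151   2   4   4]
 [291 157   2   2   2]
 [295 157   2   2   2]
 [296 161   1   1   1]
 [293 162   2   1   2]
 [305 163   1   1   1]
 [307 163   1   1   1]
 [254 164   8  10  69]
 [309 165   1   2   2]
 [304 167   2   2   2]
 [307 168   1   1   1]
 [285 178   2   2   3]
 [296 182   2   2   2]
 [300 182   2   2   2]
 [296 186   2   2   2]
 [300 186   2   2   2]] [[278.25       152.5       ]
 [291.5        157.5       ]
 [295.5        157.5       ]
 [296.         161.        ]
 [293.5        162.        ]
 [305.         163.        ]
 [307.         163.        ]
 [257.36231884 168.57971014]
 [309.         165.5       ]
 [304.5        167.5       ]
 [307.         168.        ]
 [285.66666667 178.33333333]
 [296.5        182.5       ]
 [300.5        182.5       ]
 [296.5        186.5       ]
 [300.5        186.5       ]]
[[284 171  11   8  51]
 [315 175   6   5  25]] [[289.03921569 174.43137255]
 [317.56       176.92      ]]
```

```bash
cat > cap.py <<'E'
from fit import *
import go as g
b=np.array([.546,-.0357,0]);a=np.radians(-78.73);R=np.array([[np.cos(a),-np.sin(a),0],[np.sin(a),np.cos(a),0],[0,0,1]])
ax=np.array([-np.sin(np.radians(35)),0,np.cos(np.radians(35))])
def red(c):
    i=cv2.resize(c['color'],None,fx=4,fy=4,interpolation=cv2.INTER_CUBIC).astype(int)
    m=(i[...,2]>110)&(i[...,1]<90)&(i[...,0]<90)&(i[...,2]-i[...,1]>60);return m
# silhouette fit: render cap cylinder (r16,h10), fit x,z (block), y
m={0:(T,(252,160,266,176)),1:(S,(280,168,300,184))}
def obs(c,box):
    M=red(c);u0,v0,u1,v1=[4*k for k in box];v,u=np.nonzero(M[v0:v1,u0:u1]);u=(u+u0+.5)/4-.5;v=(v+v0+.5)/4-.5
    return np.array([u.min(),u.max(),v.min(),v.max(),u.mean(),v.mean()])
t=np.linspace(0,2*np.pi,60)
def pred(c,p):
    e1=np.array([np.cos(np.radians(35)),0,np.sin(np.radians(35))]);pts=[]
    for h in(0,-.010):
        for k in t: pts.append(proj(c,b+R@(np.array(p)+h*ax+.016*(np.cos(k)*e1+np.sin(k)*np.array([0,1,0])))))
    P=np.array(pts,dtype=np.float32);hu=cv2.convexHull(P);M=cv2.moments(hu)
    return np.array([P[:,0].min(),P[:,0].max(),P[:,1].min(),P[:,1].max(),M['m10']/M['m00'],M['m01']/M['m00']])
if __name__=='__main__':
    O=[obs(c,bx) for c,bx in m.values()];print(O)
    q=least_squares(lambda p:np.concatenate([pred(c,p)-o for (c,_),o in zip(m.values(),O)]),[-.12,0,.15])
    print('cap in block',q.x.round(4),'world',(b+R@q.x).round(4),q.fun.round(1))
    H=np.array([.450,-.3126]);d=np.radians(145)
    p=np.r_[H+.05*np.array([np.cos(d),np.sin(d)]),.16];g.go(p,g.Rd(55))
E
python3 cap.py
```

```text
[array([252.375     , 262.625     , 163.125     , 174.375     ,
       257.4471121 , 168.79195147]), array([283.125     , 295.125     , 171.125     , 179.625     ,
       289.39897832, 175.4456839 ])]
cap in block [-0.112   0.0012  0.1433] world [0.5253 0.0744 0.1433] [-0.4  0.7 -0.4  0.1  0.2 -0.2 -0.9  0.7 -1.6  1.1 -0.4 -0.3]
t 11.3 pos [ 0.5481 -0.0354  0.2394] q [-5.5 23.   9.7 99.6 -4.5 57.4 17.2] F [ 0.4  0.8 -0.3] open 0.0856 0.0
turn [ 0.07  0.05 -9.51] shift(after turn) [-0.72 -7.08  1.99] shift(now) [-5.4  -4.65  1.96]
```

```bash
python3 -m pendant '[[[0,0,0],[0,0,-0.95]],[[0,0,0],[0,0,-0.95]],[[0,0,0],[0,0,-0.95]],[[0,0,0],[0,0,-0.95]],[[0,0,0],[0,0,-0.95]],[[0,0,0],[0,0,-0.95]],[[0,0,0],[0,0,-0.95]],[[0,0,0],[0,0,-0.95]],[[0,0,0],[0,0,-0.95]],[[0,0,0],[0,0,-0.95]]]'
python3 -m pendant '[[[-0.06,-0.5,0.14],[0,0,0]],[[-0.06,-0.6,0.17],[0,0,0]],[[-0.06,-0.6,0.17],[0,0,0]],[[-0.06,-0.6,0.17],[0,0,0]],[[-0.06,-0.6,0.17],[0,0,0]],[[-0.06,-0.6,0.17],[0,0,0]],[[-0.06,-0.6,0.17],[0,0,0]],[[-0.06,-0.6,0.17],[0,0,0]],[[-0.06,-0.6,0.17],[0,0,0]],[[-0.06,-0.6,0.17],[0,0,0]],[[-0.06,-0.6,0.17],[0,0,0]],[[-0.06,-0.58,0.15],[0,0,0]],[[0,0,0],[0,0,0]]]'
python3 - <<'E'
from go import *
go([.409,-.2839,.06],Rd(55))
E
```

```text
time_s: 12.3
ee_pos: [0.546, -0.0351, 0.2348]
tool_rot: [[-0.821, 0.571, -0.001], [0.571, 0.821, -0.0], [0.001, -0.001, -1.0]]
wrist_force: [0.4, 0.1, -0.9]
opening: 0.0852
gripper_force: 0.0
time_s: 13.6
ee_pos: [0.4048, -0.2862, 0.1546]
tool_rot: [[-0.816, 0.578, -0.003], [0.578, 0.816, -0.001], [0.002, -0.002, -1.0]]
wrist_force: [0.6, -0.4, 0.5]
opening: 0.0855
gripper_force: 0.0
t 13.6 pos [ 0.4048 -0.2862  0.1546] q [ 31.5  24.3   1.1 113.2  -0.5  42.6  87.7] F [ 0.6 -0.4  0.5] open 0.0855 0.0
turn [-0.03 -0.02 -0.07] shift(after turn) [-0.05  0.11  2.37] shift(now) [-0.06  0.11  2.37]
```

```bash
python3 -m pendant '[[[-0.06,0.11,0.2],[0,0,-0.07]],[[0,0,0.5],[0,0,0]],[[0,0,0.5],[0,0,0]],[[0,0,0.5],[0,0,0]],[[0,0,0.4],[0,0,0]],[[0,0,0.27],[0,0,0]],[[0,0,0],[0,0,0]]]'
python3 -c "
from go import *
go([.409,-.2839,.06],Rd(55))"
python3 -m pendant '[[[0,0,0],[0,0,0]],[[0,0,0],[0,0,0]],[[0,0,0],[0,0,0]],[[0,0,0],[0,0,0]],[[0,0,0],[0,0,0]],[[0,0,0],[0,0,0]],[[0,0,0],[0,0,0]],[[0,0,0],[0,0,0]]]' 1 120
python3 - <<'E'
from go import *
go([.409,-.2839,.06],Rd(55))
E
```

```text
time_s: 14.3
ee_pos: [0.4121, -0.2797, 0.0593]
tool_rot: [[-0.823, 0.568, -0.002], [0.568, 0.823, 0.002], [0.003, 0.0, -1.0]]
wrist_force: [0.4, 0.4, 0.5]
opening: 0.0853
gripper_force: 0.0
t 14.3 pos [ 0.4121 -0.2797  0.0593] q [ 31.1  33.    0.5 118.3  -0.6  28.9  87.4] F [0.4 0.4 0.5] open 0.0853 0.0
turn [ 0.01 -0.03  0.09] shift(after turn) [ 0.   -0.13 -0.02] shift(now) [ 0.   -0.13 -0.02]
time_s: 15.1
ee_pos: [0.4121, -0.2817, 0.0615]
tool_rot: [[-0.822, 0.57, 0.001], [0.57, 0.822, -0.001], [-0.001, -0.0, -1.0]]
wrist_force: [-2.4, -0.4, 7.2]
opening: 0.0225
gripper_force: 116.1
t 15.1 pos [ 0.4121 -0.2817  0.0615] q [ 31.2  32.8   0.6 118.2  -0.6  28.9  87.4] F [-2.4 -0.4  7.2] open 0.0225 116.1
turn [-0.    0.01  0.06] shift(after turn) [ 0.03 -0.09  0.04] shift(now) [ 0.03 -0.09  0.04]
```

```bash
cat > st.py <<'E'
from cap import *
def strike(h):
    tz=-(R@ax);ty=R@np.array([0,1,0]);tx=np.cross(ty,tz);Rt=np.c_[tx,ty,tz]
    face=b+R@np.array([-.112,0,.1433])+h*(R@ax)
    return face-.0547*tz+.049*tx,Rt
E
python3 -m pendant '[[[0,0,-0.2],[0,0,0]],[[0,0,-0.4],[0,0,0]],[[0,0,-0.5],[0,0,0]],[[0,0,-0.6],[0,0,0]],[[0,0,-0.6],[0,0,0]],[[0,0,-0.6],[0,0,0]],[[0,0,-0.6],[0,0,0]],[[0,0,-0.6],[0,0,0]],[[0,0,-0.6],[0,0,0]],[[0,0,-0.6],[0,0,0]],[[0,0,-0.4],[0,0,0]],[[0,0,-0.2],[0,0,0]],[[0,0,0],[0,0,0]]]'
python3 - <<'E'
from st import *
for h in(.08,.01,-.027): p,Rt=strike(h);print(p.round(4));
print(Rt.round(3))
p,Rt=strike(.08);g.go(p,Rt);g.go([.48,-.1,.3],g.Rd(11.27))
E
```

```text
time_s: 16.4
ee_pos: [0.4119, -0.2812, 0.2974]
tool_rot: [[-0.822, 0.569, 0.001], [0.569, 0.822, -0.0], [-0.001, 0.0, -1.0]]
wrist_force: [0.3, -0.5, -4.0]
opening: 0.0223
gripper_force: 116.6
[0.5012 0.1893 0.2255]
[0.509  0.1499 0.1682]
[0.5132 0.1291 0.1379]
[[-0.16   0.981  0.112]
 [ 0.803  0.195 -0.563]
 [-0.574  0.    -0.819]]
t 16.4 pos [ 0.4119 -0.2812  0.2974] q [ 30.6  15.6   1.3 100.7  -0.4  63.7  87.2] F [ 0.3 -0.5 -4. ] open 0.0223 116.6
turn [ 2.94 -7.24  9.3 ] shift(after turn) [10.12  4.49 -4.89] shift(now) [ 4.86 10.94  1.79]
t 16.4 pos [ 0.4119 -0.2812  0.2974] q [ 30.6  15.6   1.3 100.7  -0.4  63.7  87.2] F [ 0.3 -0.5 -4. ] open 0.0223 116.6
turn [0.01 0.01 9.61] shift(after turn) [ 4.11  2.55 -0.07] shift(now) [ 1.18  4.69 -0.07]
```

```bash
python3 -m pendant '[[[0,0,0],[0,0,0.6]],[[0,0,0],[0,0,0.9]],[[0,0,0],[0,0,0.9]],[[0,0,0],[0,0,0.9]],[[0,0,0],[0,0,0.9]],[[0,0,0],[0,0,0.9]],[[0,0,0],[0,0,0.9]],[[0,0,0],[0,0,0.9]],[[0,0,0],[0,0,0.9]],[[0,0,0],[0,0,0.9]],[[0,0,0],[0,0,0.6]],[[0,0,0],[0,0,0.3]]]'
python3 -m pendant '[[[0.3,0.12,0],[0,0,0]],[[0.6,0.24,0],[0,0,0]],[[0.7,0.28,0],[0,0,0]],[[0.7,0.28,0],[0,0,0]],[[0.7,0.28,0],[0,0,0]],[[0.7,0.28,0],[0,0,0]],[[0.7,0.28,0],[0,0,0]],[[0.7,0.28,0],[0,0,0]],[[0.7,0.28,0],[0,0,0]],[[0.7,0.28,0],[0,0,0]],[[0.7,0.28,0],[0,0,0]],[[0.7,0.28,0],[0,0,0]],[[0.7,0.28,0],[0,0,0]],[[0.7,0.28,0],[0,0,0]],[[0.7,0.28,0],[0,0,0]],[[0.7,0.28,0],[0,0,0]],[[0.7,0.28,0],[0,0,0]],[[0.3,0.12,0],[0,0,0]],[[0,0,0],[0,0,0]]]'
python3 - <<'E'
from st import *
p,Rt=strike(.08);g.go(p,Rt);g.go(p,g.Rd(11.27))
E
```

```text
time_s: 17.6
ee_pos: [0.4115, -0.2807, 0.2954]
tool_rot: [[-0.195, 0.981, -0.002], [0.981, 0.195, 0.001], [0.002, -0.002, -1.0]]
wrist_force: [-0.1, 0.1, -4.0]
opening: 0.0222
gripper_force: 116.5
time_s: 19.5
ee_pos: [0.503, 0.2174, 0.296]
tool_rot: [[-0.201, 0.98, -0.001], [0.98, 0.201, 0.001], [0.001, -0.001, -1.0]]
wrist_force: [-0.4, 0.3, -3.6]
opening: 0.0224
gripper_force: 116.9
t 19.5 pos [0.503  0.2174 0.296 ] q [-22.4  20.2  -5.   94.    1.8  66.  -16.2] F [-0.4  0.3 -3.6] open 0.0224 116.9
turn [ 0.01 -7.65  0.07] shift(after turn) [ 0.45 -0.18  1.83] shift(now) [-0.68 -0.18  1.76]
t 19.5 pos [0.503  0.2174 0.296 ] q [-22.4  20.2  -5.   94.    1.8  66.  -16.2] F [-0.4  0.3 -3.6] open 0.0224 116.9
turn [-0.01 -0.02  0.07] shift(after turn) [-0.68 -0.18  1.76] shift(now) [-0.68 -0.18  1.76]
```

Tilt at height, then re-measure.

```bash
python3 -m pendant '[[[0,0,0],[0,-0.5,0.07]],[[0,0,0],[0,-0.8,0]],[[0,0,0],[0,-0.8,0]],[[0,0,0],[0,-0.8,0]],[[0,0,0],[0,-0.8,0]],[[0,0,0],[0,-0.8,0]],[[0,0,0],[0,-0.8,0]],[[0,0,0],[0,-0.8,0]],[[0,0,0],[0,-0.8,0]],[[0,0,0],[0,-0.75,0]],[[0,0,0],[0,0,0]]]'
python3 - <<'E'
from st import *
p,Rt=strike(.03);g.go(p,Rt)
E
```

```text
time_s: 20.6
ee_pos: [0.5031, 0.2153, 0.2954]
tool_rot: [[-0.159, 0.981, 0.109], [0.803, 0.193, -0.565], [-0.575, -0.002, -0.818]]
wrist_force: [-0.5, 0.8, -4.3]
opening: 0.0222
gripper_force: 117.2
t 20.6 pos [0.5031 0.2153 0.2954] q [-44.4  29.    1.9  89.3  28.6  82.8 -40.4] F [-0.5  0.8 -4.3] open 0.0222 117.2
turn [-0.04  0.02 -0.01] shift(after turn) [ 0.49 -0.17  3.04] shift(now) [ 0.49 -0.16  3.04]
```

```bash
python3 -m pendant '[[[0.25,-0.08,0],[0,0,0]],[[0.24,-0.09,0],[0,0,0]],[[0,0,0.3],[0,0,0]],[[0,0,0.5],[0,0,0]],[[0,0,0.5],[0,0,0]],[[0,0,0.5],[0,0,0]],[[0,0,0.5],[0,0,0]],[[0,0,0.4],[0,0,0]],[[0,0,0.2],[0,0,0]],[[0,0,0],[0,0,0]],[[0,0,0],[0,0,0]]]'
python3 - <<'E'
from st import *
p,Rt=strike(0);g.go(p,Rt)
def crop(i,u,v,w,h,s): return cv2.resize(i[v:v+h,u:u+w],None,fx=s,fy=s,interpolation=cv2.INTER_CUBIC)
S=g.cam('side');Tt=g.cam('top')
cv2.imwrite('pics/E.png',np.hstack([crop(S['color'],240,110,80,110,5),crop(Tt['color'],220,120,80,110,5)]))
E
```

```text
time_s: 21.7
ee_pos: [0.5071, 0.1637, 0.1908]
tool_rot: [[-0.156, 0.982, 0.11], [0.804, 0.19, -0.563], [-0.574, 0.001, -0.819]]
wrist_force: [-0.3, -0.2, -4.1]
opening: 0.0226
gripper_force: 117.0
t 21.7 pos [0.5071 0.1637 0.1908] q [-41.1  32.8   3.  101.4  31.8  67.1 -45.6] F [-0.3 -0.2 -4.1] open 0.0226 117.0
turn [-0.03  0.01 -0.06] shift(after turn) [ 0.04 -0.02  0.91] shift(now) [ 0.04 -0.02  0.91]
```

View pics/E.png

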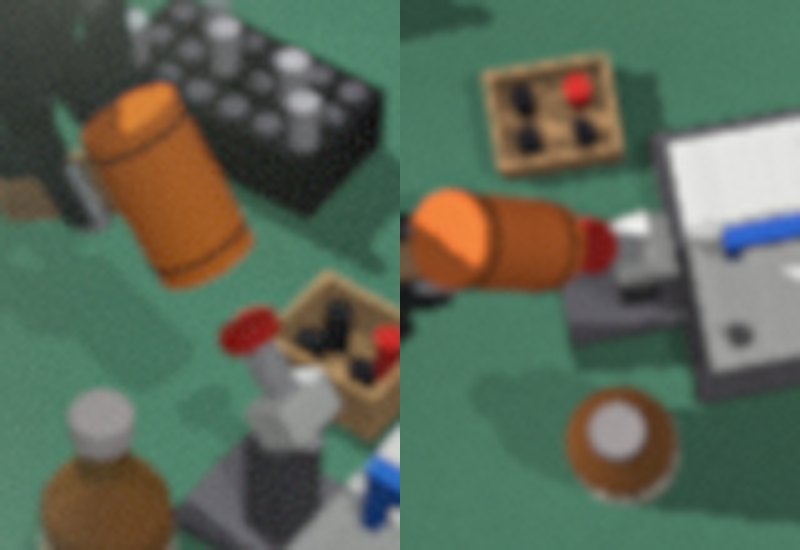

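```bash
python3 -m pendant '[[[0.04,-0.02,0.2],[0,0,0]],[[0,0,0.3],[0,0,0]],[[0,0,0.2],[0,0,0]],[[0,0,0.1],[0,0,0]],[[0,0,0.1],[0,0,0]],[[0,0,0.1],[0,0,0]],[[0,0,0.1],[0,0,0]]]'
python3 -c "
from st import *
p,Rt=strike(-.028);g.go(p,Rt)"
```

```text
time_s: 22.5
ee_pos: [0.5106, 0.1404, 0.1539]
tool_rot: [[-0.156, 0.982, 0.11], [0.804, 0.191, -0.563], [-0.574, 0.001, -0.819]]
wrist_force: [-3.7, 4.3, 4.3]
opening: 0.0225
gripper_force: 118.6
t 22.5 pos [0.5106 0.1404 0.1539] q [-39.6  34.8   3.8 105.1  33.7  61.2 -47.3] F [-3.7  4.3  4.3] open 0.0225 118.6
turn [-0.03  0.01 -0.05] shift(after turn) [-0.01  0.01  0.52] shift(now) [-0.01  0.01  0.52]
```

Pushing with ~10 N along the axis. Continue.

```bash
python3 -m pendant '[[[0,0,0.1],[0,0,0]],[[0,0,0.1],[0,0,0]],[[0,0,0.1],[0,0,0]],[[0,0,0.1],[0,0,0]],[[0,0,0],[0,0,0]]]'
python3 -m pendant '[[[0,0,0.08],[0,0,0]],[[0,0,0.06],[0,0,0]],[[0,0,0],[0,0,0]]]'
python3 -c "
from st import *
p,Rt=strike(-.028);g.go(p,Rt)"
```

```text
time_s: 23.0
ee_pos: [0.5124, 0.1312, 0.1408]
tool_rot: [[-0.156, 0.982, 0.11], [0.804, 0.191, -0.564], [-0.574, 0.001, -0.819]]
wrist_force: [-3.6, 3.2, 0.5]
opening: 0.0223
gripper_force: 118.3
time_s: 23.3
ee_pos: [0.513, 0.1281, 0.1362]
tool_rot: [[-0.156, 0.982, 0.11], [0.804, 0.191, -0.563], [-0.574, 0.001, -0.819]]
wrist_force: [-2.8, 3.7, 2.9]
opening: 0.0221
gripper_force: 118.6
t 23.3 pos [0.513  0.1281 0.1362] q [-38.8  36.    4.3 106.7  34.9  58.4 -48.1] F [-2.8  3.7  2.9] open 0.0221 118.6
turn [-0.02  0.01 -0.05] shift(after turn) [-0.01  0.01 -0.02] shift(now) [-0.01  0.01 -0.02]
```

```bash
for i in 1 2; do python3 -m pendant '[[[0,0,0.05],[0,0,0]],[[0,0,0.04],[0,0,0]],[[0,0,0],[0,0,0]]]' | grep -E "ee_pos|wrist_f|rot"; done
```

```text
ee_pos: [0.5133, 0.1273, 0.1342]
tool_rot: [[-0.156, 0.981, 0.111], [0.804, 0.192, -0.563], [-0.574, 0.002, -0.819]]
wrist_force: [-7.7, 9.1, 13.8]
ee_pos: [0.514, 0.1278, 0.1321]
tool_rot: [[-0.157, 0.981, 0.114], [0.805, 0.195, -0.56], [-0.571, 0.004, -0.821]]
wrist_force: [-9.9, 18.1, 24.5]
```

```bash
python3 -m pendant '[[[0,0,-0.2],[0,0,0]],[[0,0,-0.5],[0,0,0]],[[0,0,-0.7],[0,0,0]],[[0,0,-0.7],[0,0,0]],[[0,0,-0.7],[0,0,0]],[[0,0,-0.7],[0,0,0]],[[0,0,-0.5],[0,0,0]],[[0,0,-0.2],[0,0,0]],[[0,0,0],[0,0,0]]]'
python3 - <<'E'
from st import *
g.go([.503,.2153,.30],g.Rd(11.27))
def crop(i,u,v,w,h,s): return cv2.resize(i[v:v+h,u:u+w],None,fx=s,fy=s,interpolation=cv2.INTER_CUBIC)
S=g.cam('side');Tt=g.cam('top')
cv2.imwrite('pics/F.png',np.hstack([crop(S['color'],220,60,100,150,4),crop(Tt['color'],200,80,100,150,4)]))
E
```

```text
time_s: 24.8
ee_pos: [0.4956, 0.2186, 0.2676]
tool_rot: [[-0.156, 0.982, 0.11], [0.804, 0.191, -0.563], [-0.574, 0.001, -0.819]]
wrist_force: [-0.2, -0.7, -4.6]
opening: 0.0225
gripper_force: 118.0
t 24.8 pos [0.4956 0.2186 0.2676] q [-45.   30.1   1.9  92.1  28.7  79.6 -43.1] F [-0.2 -0.7 -4.6] open 0.0225 118.0
turn [-0.01  7.64 -0.06] shift(after turn) [-0.12  0.16 -0.81] shift(now) [-0.56  0.17 -0.6 ]
```

View pics/F.png

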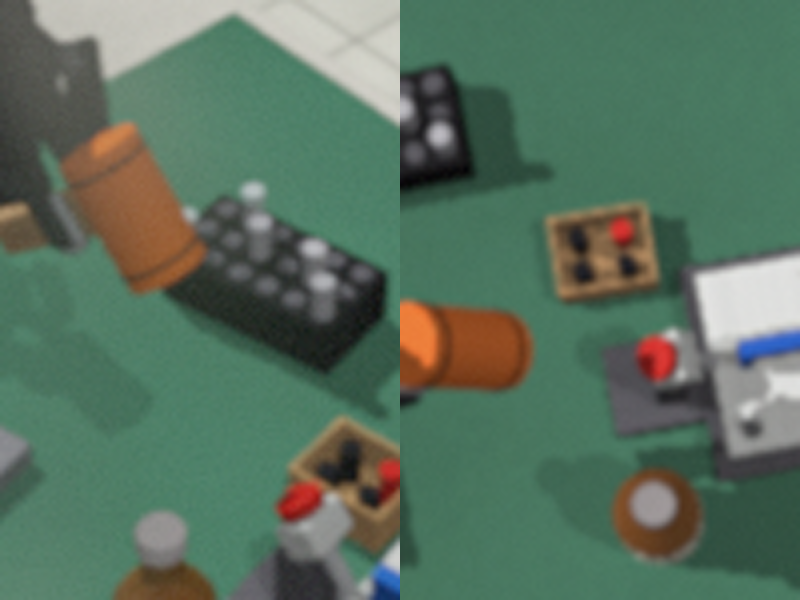

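```bash
python3 -m pendant '[[[0,0,0],[0,0.5,-0.06]],[[0,0,0],[0,0.8,0]],[[0,0,0],[0,0.8,0]],[[0,0,0],[0,0.8,0]],[[0,0,0],[0,0.8,0]],[[0,0,-0.1],[0,0.8,0]],[[0,0,-0.1],[0,0.8,0]],[[0,0,-0.1],[0,0.8,0]],[[0,0,-0.2],[0,0.8,0]],[[0,0,-0.2],[0,0.74,0]],[[0,0,-0.11],[0,0,0]],[[0,0,0],[0,0,0]]]'
python3 - <<'E'
from st import *
g.go([.4197,-.2866,.30],g.Rd(11.27))
E
```

```text
time_s: 26.1
ee_pos: [0.4949, 0.2213, 0.2997]
tool_rot: [[-0.192, 0.981, -0.002], [0.981, 0.192, -0.003], [-0.002, -0.002, -1.0]]
wrist_force: [0.5, -0.2, -4.6]
opening: 0.0223
gripper_force: 117.8
t 26.1 pos [0.4949 0.2213 0.2997] q [-22.5  19.6  -6.   94.3   2.3  66.4 -18. ] F [ 0.5 -0.2 -4.6] open 0.0223 117.8
turn [-0.03  0.03 -0.04] shift(after turn) [-1.208e+01 -4.330e+00 -1.000e-02] shift(now) [-12.1   -4.29   0.03]
```

```bash
python3 -m pendant '[[[-0.3,-0.1,0],[0,0,0]],[[-0.6,-0.22,0],[0,0,0]],[[-0.7,-0.25,0],[0,0,0]],[[-0.7,-0.25,0],[0,0,0]],[[-0.7,-0.25,0],[0,0,0]],[[-0.7,-0.25,0],[0,0,0]],[[-0.7,-0.25,0],[0,0,0]],[[-0.7,-0.25,0],[0,0,0]],[[-0.7,-0.25,0],[0,0,0]],[[-0.7,-0.25,0],[0,0,0]],[[-0.7,-0.25,0],[0,0,0]],[[-0.7,-0.25,0],[0,0,0]],[[-0.7,-0.25,0],[0,0,0]],[[-0.7,-0.25,0],[0,0,0]],[[-0.7,-0.25,0],[0,0,0]],[[-0.7,-0.25,0],[0,0,0]],[[-0.7,-0.25,0],[0,0,0]],[[-0.5,-0.2,0],[0,0,0]],[[-0.2,-0.1,0],[0,0,0]]]'
python3 -m pendant '[[[0,0,0],[0,0,-0.6]],[[0,0,0],[0,0,-0.9]],[[0,0,0],[0,0,-0.9]],[[0,0,0],[0,0,-0.9]],[[0,0,0],[0,0,-0.9]],[[0,0,0],[0,0,-0.9]],[[0,0,0],[0,0,-0.9]],[[0,0,0],[0,0,-0.9]],[[0,0,0],[0,0,-0.9]],[[0,0,0],[0,0,-0.9]],[[0,0,0],[0,0,-0.6]],[[0,0,0],[0,0,-0.3]],[[0,0,0],[0,0,0]]]'
python3 - <<'E'
from st import *
g.go([.418,-.278,.09],g.Rd(55))
E
```

```text
time_s: 28.0
ee_pos: [0.4156, -0.2882, 0.2995]
tool_rot: [[-0.192, 0.981, -0.005], [0.981, 0.192, -0.002], [-0.001, -0.005, -1.0]]
wrist_force: [-0.2, -0.0, -4.9]
opening: 0.0221
gripper_force: 117.9
time_s: 29.3
ee_pos: [0.417, -0.2854, 0.2999]
tool_rot: [[-0.822, 0.57, -0.003], [0.57, 0.822, -0.001], [0.002, -0.003, -1.0]]
wrist_force: [0.6, 0.7, -3.1]
opening: 0.0224
gripper_force: 117.9
t 29.3 pos [ 0.417  -0.2854  0.2999] q [31.3 16.2  0.3 99.4  0.1 64.6 86.8] F [ 0.6  0.7 -3.1] open 0.0224 117.9
turn [-0.03 -0.03  0.06] shift(after turn) [0.09 0.17 5.25] shift(now) [0.07 0.18 5.25]
```

Descend to ~20 mm above the pad and check the mallet's tilt in hand.

```bash
python3 -m pendant '[[[0.05,0.1,0.2],[0,0,0]],[[0.03,0.08,0.4],[0,0,0]],[[0,0,0.6],[0,0,0]],[[0,0,0.6],[0,0,0]],[[0,0,0.6],[0,0,0]],[[0,0,0.6],[0,0,0]],[[0,0,0.6],[0,0,0]],[[0,0,0.6],[0,0,0]],[[0,0,0.5],[0,0,0]],[[0,0,0.3],[0,0,0]],[[0,0,0.2],[0,0,0]],[[0,0,0.05],[0,0,0]],[[0,0,0],[0,0,0]]]'
python3 - <<'E'
from st import *
g.go([.418,-.278,.065],g.Rd(55))
def crop(i,u,v,w,h,s): return cv2.resize(i[v:v+h,u:u+w],None,fx=s,fy=s,interpolation=cv2.INTER_CUBIC)
S=g.cam('side')
cv2.imwrite('pics/G.png',crop(S['color'],310,240,120,120,5))
E
```

```text
time_s: 30.6
ee_pos: [0.4183, -0.2785, 0.0902]
tool_rot: [[-0.821, 0.571, -0.002], [0.571, 0.821, -0.001], [0.001, -0.002, -1.0]]
wrist_force: [-0.5, 0.3, -4.7]
opening: 0.0222
gripper_force: 117.9
t 30.6 pos [ 0.4183 -0.2785  0.0902] q [ 30.9  30.3  -0.2 116.2   0.4  33.6  85.6] F [-0.5  0.3 -4.7] open 0.0222 117.9
turn [-0.03 -0.02  0.04] shift(after turn) [0.01 0.01 0.63] shift(now) [0.01 0.01 0.63]
```

View pics/G.png

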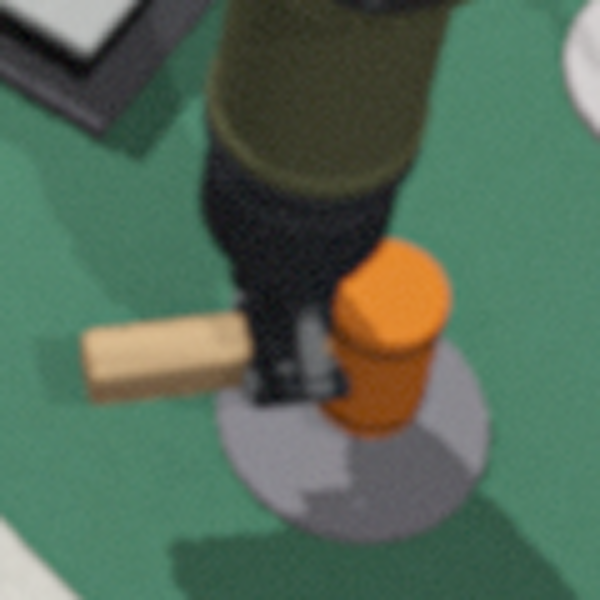

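```bash
python3 -m pendant '[[[0,0,0.2],[0,0,0]],[[0,0,0.2],[0,0,0]],[[0,0,0.1],[0,0,0]],[[0,0,0.06],[0,0,0]],[[0,0,0.05],[0,0,0]],[[0,0,0],[0,0,0]],[[0,0,0],[0,0,0]]]'|grep -E "ee_pos|wrist_f"
for i in 1 2; do python3 -m pendant '[[[0,0,0.04],[0,0,0]],[[0,0,0],[0,0,0]]]'|grep -E "ee_pos|wrist_f";done
```

```text
ee_pos: [0.4182, -0.2788, 0.0659]
wrist_force: [-0.2, -0.3, -4.3]
ee_pos: [0.4181, -0.2787, 0.0642]
wrist_force: [0.5, 0.1, -5.0]
ee_pos: [0.4181, -0.2786, 0.0625]
wrist_force: [-0.2, -0.1, -4.9]
```

```bash
for i in 1 2 3; do python3 -m pendant '[[[0,0,0.03],[0,0,0]],[[0,0,0],[0,0,0]]]'|grep -E "ee_pos|wrist_f";done
```

```text
ee_pos: [0.418, -0.2787, 0.0613]
wrist_force: [0.1, 0.6, -4.3]
ee_pos: [0.4181, -0.2787, 0.0607]
wrist_force: [-2.0, 1.0, 1.8]
ee_pos: [0.418, -0.2786, 0.0605]
wrist_force: [-5.1, 3.8, 16.6]
```

```bash
python3 -m pendant '[[[0,0,-0.03],[0,0,0]],[[0,0,0],[0,0,0]]]' 1 20 |grep -E "ee_pos|wrist_f"
python3 -m pendant '[[[0,0,0],[0,0,0]],[[0,0,0],[0,0,0]],[[0,0,0],[0,0,0]],[[0,0,0],[0,0,0]],[[0,0,0],[0,0,0]],[[0,0,0],[0,0,0]]]' -1|grep -E "open|wrist_f"
python3 -m pendant '[[[0,0,-0.2],[0,0,0]],[[0,0,-0.4],[0,0,0]],[[0,0,-0.6],[0,0,0]],[[0,0,-0.8],[0,0,0]],[[0,0,-0.8],[0,0,0]],[[0,0,-0.8],[0,0,0]],[[0,0,-0.8],[0,0,0]],[[0,0,-0.6],[0,0,0]],[[0,0,-0.3],[0,0,0]],[[0,0,0],[0,0,0]]]'
python3 - <<'E'
from st import *
def crop(i,u,v,w,h,s): return cv2.resize(i[v:v+h,u:u+w],None,fx=s,fy=s,interpolation=cv2.INTER_CUBIC)
S=g.cam('side')
cv2.imwrite('pics/H.png',np.hstack([crop(S['color'],320,270,90,100,4),crop(S['color'],270,155,105,100,4)]))
E
```

```text
ee_pos: [0.4183, -0.2788, 0.0606]
wrist_force: [-1.2, 1.8, 6.1]
wrist_force: [0.6, 0.9, -0.5]
opening: 0.0855
time_s: 34.15
ee_pos: [0.4192, -0.2788, 0.2746]
tool_rot: [[-0.821, 0.571, 0.001], [0.571, 0.821, -0.003], [-0.003, -0.002, -1.0]]
wrist_force: [0.1, -0.2, 0.6]
opening: 0.0854
gripper_force: 0.0
```

View pics/H.png

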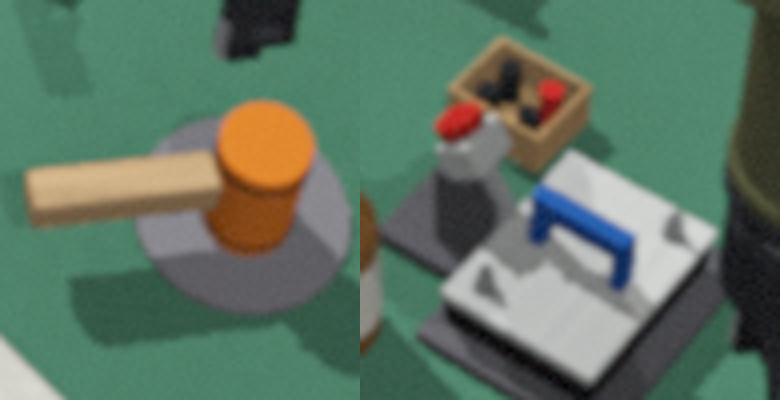

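The mallet stands upright near the pad's centre at about (255,190) in the picture. The plate is flush and the red cap is down on its guide at (460,120).

```bash
python3 -c "
from station import r
print(r.job_done())"
```

```text
the job is handed in; nothing more can be done
None
```

Job handed in at about 34 s. The last picture showed the plate flush over both posts, the lock pin home, the mallet upright on its pad and the gripper clear; no verdict came back.

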